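# Wedge an embedded specimen block tight in the vice

### The arm

A 7-joint arm with a two-finger parallel gripper is mounted at the origin on the work surface. World frame = base frame: x ahead of the robot, y to its left, z up, the work surface at z = 0. Lengths are in m, angles in rad, forces in N, time in s.
With the tool pointing down it reaches from about 0.425 to 1.025 m from the base axis. Payload 3.6 kg.
Tool frame: the origin (TCP) lies midway between the tips of the shut fingers; the grasp point (between the pads) lies 19 mm behind it; z points along the fingers, y is the line along which they close (so a half turn about z gives the same grasp; the last joint's range is limited). The gripper opens to 85 mm and grips with 20 to 120 N. Pads are 22 mm wide; open, the fingers measure 114 mm over their backs; the gripper's body (76 mm by 85 mm) begins 54 mm behind the grasp point. The pads swing forward as they close: fully open they stand 13 mm farther back than shut.
Start: joints at [1.25, 0.591, 0.048, 1.609, -0.033, 0.943, -0.034], TCP at [0.164, -0.706, 0.231] pointing down, gripper open.
Joint ranges: [-2.69, 2.69], [-0.47, 2.24], [-1.27, 1.36], [0.19, 2.51], [-1.53, 4.68], [0.08, 2.07], [-3.09, 3.09]. Speed limits (rad/s): [2.57, 2.57, 3.14, 3.14, 3.14, 3.14, 3.14].

### API

Orientations are given as a unit quaternion [w, x, y, z].
In Python, from bench import env gives the robot as it stands. The module is installed in compiled form; this text tells all that it offers.
- The arm moves only by the tool apply_moves, never from a script. Its arguments are lists of equal length, an entry for each row: "xyz": the shift along the world's x, y, z each as a share of 30 mm, from -1 to 1, a list of three; "rotation": the turn, a rotation vector about the world's x, y, z each as a share of 0.1 rad, from -1 to 1, a list of three; "grip": the gripper command: -1 is fully open, 1 is shut, values between are in proportion. In form: {"xyz": [[tx, ty, tz], ...], "rotation": [[wx, wy, wz], ...], "grip": [grip, ...]}. A call has exactly 5 rows; each row shifts and turns the commanded pose from where the row before left it; what a row does not reach is not made up. A row lasts 1/12 s, in which the tool goes at most 41.7 mm and 7.16 degrees, less where a joint would pass 70% of its speed; a pose out of reach is approached as far as the arm can. A call with a number of a shift or a turn outside -1 to 1 is refused whole. A call with a gripper value outside its range is refused whole. The fingers move at their own pace and stop on an object; the grip force is fixed at half the most. Time passes only in rows, so rows that do not move let the fingers close, or fill a call up. It gives the time, the measured TCP pose, the force, the opening and the grip force at its end, in the units of the state.
- env.get_obs(): the state, without advancing time (a new reading comes with each control period).
- env.capture(name): name is "side" or "top"; returns the picture (420x560x3 uint8, red, green, blue); there is no depth.
- env.camera_model(name): a dict with "fx", "fy", "cx", "cy" (pixels), "k1" (the pictures are not rectified: a ray, as slopes to the right and down, at radius r is drawn at 1 + k1 r^2 times it, then the intrinsics apply), "cam_to_world" (4x4, takes a point from camera to world coordinates). Camera axes: x right, y down, z forward; pixel columns grow to the right and rows downward; lengths in m; the calibration is good to about 2 mm. A picture is of the moment at which its call begins. camera_model takes no time and is no camera call.
- env.job_done(): hands the job in; it is judged then, once.
Trained networks look in the newest picture that a camera, given by its name, has taken for a name from the list of things; names that differ only in an ending like _2 or _b are one class to them, and where a whole thing is asked for, a point or a joint stands for the part that bears it (a point fixed in the world has none). Each returns a list of dicts, best first, with "conf" (0 to 1); they miss things now and then, are a little off and sometimes report something else, mostly with a low value. They report only what shows in the picture. A call takes as long as a camera call. They do not tell look-alikes from the thing itself.
- env.look_for(camera, thing): "extent" ([left, top, width, height] in pixels, round what is visible of it).
- env.mark_of(camera, thing): "point" ([column, row] in pixels: a listed point, or the origin of a listed thing).
The state is a dict: "time": time; "qpos": joint angles; "dq": joint speeds; "joint_torque": joint torques, N m; "ee_pos": TCP position; "eef_rot": TCP orientation; "contact_force": force on the tool from outside, world axes, zero at the start; "moment": the same for the moment, N m; "finger_gap": opening from 0.0 (shut) to 1.0 (fully open); "grasp_force": force on a finger pad.
Only numpy, scipy, OpenCV 4.12 (cv2) and the standard library are available. Lean on these libraries where they do the work, as an engineer would, in place of code of your own. Each camera call takes 0.05 s, during which the arm holds its last target. There are 200 camera calls.

### The job

Clamp the loose resin block in the specimen vice: slide it along the bed up against the end stop, then put the thin end of the steel wedge into the slot between the block and the slanted fence and, with the wedge flat on the bed, tap or push it in gently until it locks and holds the block tight against the fixed jaw. Feel for it and do not overdrive it, because the resin cracks; leave the other things on the counter alone.

Things in the scene. Friction and masses are not known exactly. Their poses are not given: they have to be found in the camera images.
- vice: Low specimen vice, screwed down: aluminium bed plate 260 x 125 x 12 mm (x -195 to +65, y -25 to +100; its top, the bed, at z = +12). Origin at counter height under the corner where the faces of end stop (plane x = 0) and fixed jaw (plane y = 0) meet. z up, +x along the bed to the stop, the way the wedge is driven, +y from jaw to fence. Behind x = -65 the bed is open.
- vice_corner (a point): On the bed in that corner, 12 mm above the vice's origin. In vice axes the steel fixed jaw spans x -48 to +12, y -20 to 0, up to z = 44; the steel end stop x 0 to +14, y +4 to +28, up to z = 28, so the wedge, beyond y = 34, passes beside it. The block, when home, fills x -50 to 0, y 0 to 34.
- slot_mouth (a point): On the bed, at x = -62, y = 40, z = 12 of the vice: the wide end of the slot. Beyond it stands the steel fence, x -62 to +10, 24 mm above the bed (its two nuts lower), its face slanting towards the jaw by 1 in 10. It is set differently each job: face 47 to 54.5 mm from the jaw's plane at x = -62. So where the wedge locks must be felt: thin end from 14 mm short of the stop's face to 65 mm past it.
- block: Amber resin block with a piece of bone inside, 50 (x) x 34 (y) x 44 mm high, 0.12 kg, origin at the centre of its underside. Lies loose on the bed 10 to 20 mm short of the stop and a few mm off the jaw, x nearly along the vice's. Home: origin at x = -25, y = +17, z = +12 of the vice. Smooth, slides easily.
- wedge: Bare steel wedge 126 mm long, 24 mm high, 0.3 kg, standing on its underside on the counter. Origin under the centre of its parallel head (x -13 to +13, y -9 to +9), the place to grip and to push. From x = 13 it tapers 1 in 10 to the thin end, 8 mm wide, at x = +113. The face at y = -9 is straight and goes against the block, axes then parallel to the vice's.
- wedge_tip (a point): Middle of the thin end: x = +113, y = -5, z = +12 of the wedge. Pushed along +x at its head, the wedge slides freely until the play is gone, then stops hard within 3 mm. A slow push or gentle taps of about 15 N lock it, and it stays when let go; under 11 N it stays too loose, over 22 N or a fast blow can crack the resin.
- parallel: Bystander: parallel steel bar 126 x 13 x 24 mm, not tapered. Origin under it, 13 mm from one end, x along it. Leave it.
- puck: Bystander: round amber resin mount, diameter 30 mm, 22 mm high, origin under its centre. Leave it.
- jar: Bystander: amber jar with white cap, diameter 60 mm, 85 mm high, origin under its centre. Leave it.
- slide_box: Bystander: closed grey slide box 85 x 160 x 34 mm, origin under its centre. Leave it.
Mind the look-alikes: they are no part of the job. What is shaped like the wedge but pink or yellow is not meant.

How it is judged:
By the outcome, as a careful person would: the job done as asked, in the order asked, and still so for the second after the job is handed in, with the robot touching nothing.
It also fails if it takes over 69 s, if anything falls off the work surface, if the arm or the gripper's body presses on something with over 40 N, if the wrist force passes 120 N, or if a joint passes its speed limit or range.

## Working session

There is one attempt and no reset: what is moved stays moved. The work goes in short steps, Python scripts to look and compute and a tool call to move; the robot and the scene stay as the last step left them, time stands still between calls to the robot, and variables do not carry over. Pictures are saved under pics/ and viewed, at most 10 in all, crops included, and the job is handed in when it is done.

Besides the shell and the picture viewer there is one more tool, called after ">>>" as name(argument=value, ...) on one line, values as JSON. apply_moves: Moves the arm, as the interface text tells. Its arguments: {"type":"object","properties":{"xyz":{"type":"array"},"rotation":{"type":"array"},"grip":{"type":"array"}},"required":["xyz","rotation","grip"]}

```bash
mkdir -p pics; cat > h.py <<'E'
import numpy as np, cv2
from bench import env
def ray(cam,p):
    m=env.camera_model(cam); T=np.array(m["cam_to_world"])
    u=np.array([(p[0]-m["cx"])/m["fx"],(p[1]-m["cy"])/m["fy"]]); s=u.copy()
    for _ in range(30): s=u/(1+m["k1"]*(s@s))
    return T[:3,3],T[:3,:3]@np.array([s[0],s[1],1])
def at(cam,p,z):
    o,d=ray(cam,p); return o+d*(z-o[2])/d[2]
def proj(cam,P):
    m=env.camera_model(cam); T=np.array(m["cam_to_world"])
    c=T[:3,:3].T@(np.array(P)-T[:3,3]); s=c[:2]/c[2]; s=s*(1+m["k1"]*(s@s))
    return np.array([m["fx"]*s[0]+m["cx"],m["fy"]*s[1]+m["cy"]])
E
python3 - <<'E'
from h import *
np.set_printoptions(precision=4,suppress=True)
o=env.get_obs(); print({k:np.round(v,3) for k,v in o.items()})
for c in("top","side"):
    cv2.imwrite(f"pics/{c}0.png",env.capture(c)[...,::-1]); print(c,env.camera_model(c))
    for t in("vice","vice_corner","slot_mouth","block","wedge","wedge_tip","parallel"):
        z={"vice_corner":.012,"slot_mouth":.012,"block":.012,"wedge_tip":.012}.get(t,0)
        for r in env.mark_of(c,t)[:4]: print(c,t,np.round(r["point"],1),round(r["conf"],2),at(c,r["point"],z)[:2])
E
```

```text
{'time': np.float64(0.0), 'qpos': array([ 1.249,  0.592,  0.048,  1.61 , -0.033,  0.943, -0.034]), 'dq': array([-0.001,  0.001, -0.001, -0.   , -0.001, -0.   , -0.001]), 'joint_torque': array([ -0.001, -54.869,   1.546, -19.812,   0.009,   0.009,  -0.   ]), 'ee_pos': array([ 0.164, -0.705,  0.23 ]), 'eef_rot': array([-0.001,  0.994,  0.114, -0.   ]), 'contact_force': array([-0.165,  1.202,  0.169]), 'moment': array([0.003, 0.036, 0.042]), 'grasp_force': np.float64(0.0), 'finger_gap': np.float64(1.002)}
top {'fx': 380.24973419514714, 'fy': 380.24973419514714, 'cx': 278.1803766968066, 'cy': 209.54527742531485, 'k1': -0.05575869643989745, 'cam_to_world': array([[ 0.1432, -0.9688,  0.2021,  0.3738],
       [-0.9897, -0.1399,  0.0308, -0.0548],
       [-0.0016, -0.2045, -0.9789,  1.0486],
       [ 0.    ,  0.    ,  0.    ,  1.    ]])}
top vice [228.  205.5] 0.73 [0.5816 0.1203]
top vice_corner [224.9 207.2] 0.95 [0.5732 0.1261]
top slot_mouth [244.7 219.8] 0.8 [0.5459 0.0655]
top block [239.8 216.6] 0.83 [0.5528 0.0805]
top wedge [439.4 318.7] 0.84 [ 0.3551 -0.4947]
top wedge [384.8 257.5
[... 643 characters left out ...]
.    ]])}
side vice [276.7 258.5] 0.8 [0.5867 0.1219]
side vice_corner [278.  256.3] 0.97 [0.5832 0.1283]
side slot_mouth [294.3 239.4] 0.82 [0.543  0.0565]
side block [285.4 243.5] 0.64 [0.5659 0.0749]
side wedge [341.7 194.9] 0.62 [ 0.3927 -0.2023]
side wedge [308. 176.] 0.48 [ 0.4949 -0.3312]
side wedge [259.3 184.2] 0.46 [ 0.6574 -0.2685]
side wedge [343.2 158.6] 0.45 [ 0.359  -0.4771]
side wedge_tip [336.5 164.7] 0.71 [ 0.392  -0.3981]
side wedge_tip [277.8 166.4] 0.63 [ 0.5998 -0.3798]
side wedge_tip [305.9 193.9] 0.57 [ 0.5063 -0.1851]
side wedge_tip [239.3 169.3] 0.47 [ 0.7328 -0.3545]
side parallel [319.3 318.9] 0.83 [0.4914 0.3215]
side parallel [243.  197.5] 0.42 [ 0.7022 -0.1797]
```

```bash
python3 - <<'E'
import cv2
a=cv2.imread("pics/top0.png"); cv2.imwrite("pics/top0c.png",cv2.resize(a[120:380,130:480],None,fx=2.25,fy=2.25,interpolation=cv2.INTER_CUBIC))
a=cv2.imread("pics/side0.png"); cv2.imwrite("pics/side0c.png",cv2.resize(a[130:350,180:400],None,fx=2.7,fy=2.7,interpolation=cv2.INTER_CUBIC))
E
```

```text
(no output)
```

View pics/top0c.png

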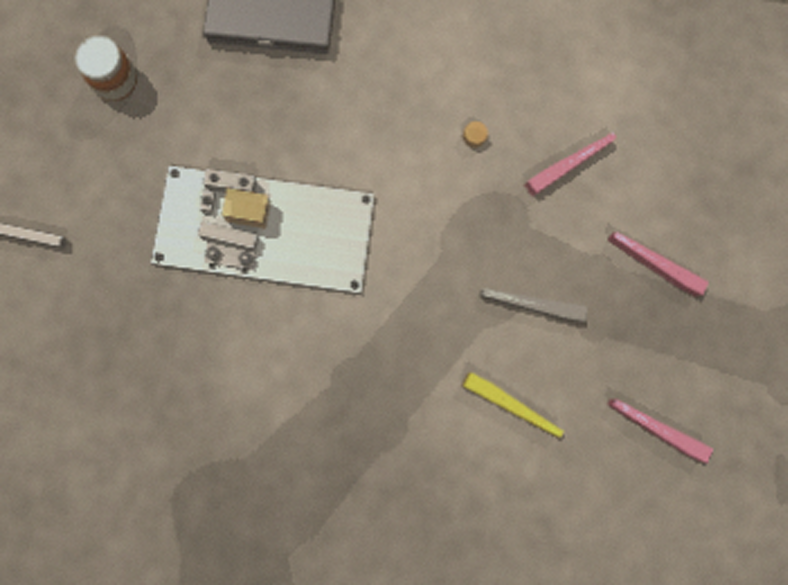

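View pics/side0c.png

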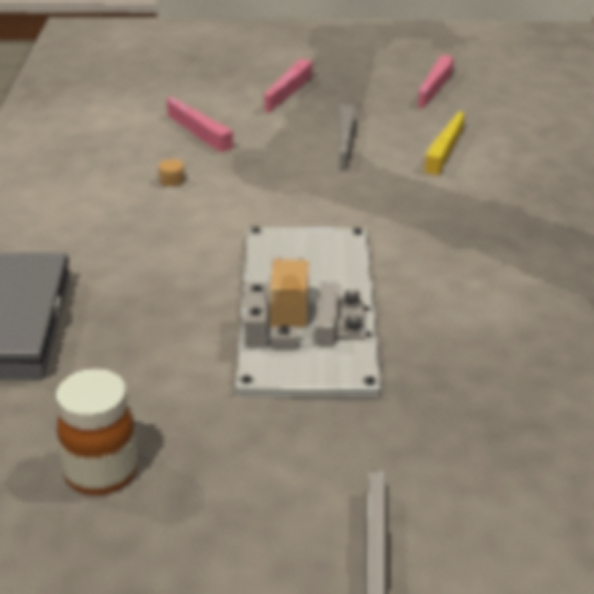

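Top crop: the vice is at full-image ≈(245,220), with the amber block on it. Wedge-like candidates, in full-image pixels:
- Grey: head (385,258), thin end (345,250).
- Pink: three, at about (384,192), (423,237) and (424,311).
- Yellow: (358,300).
- Grey untapered bar: about (145,222). This is the parallel.

Only the grey tapered one is bare steel, so that is the wedge. I'll confirm it in an enlarged crop while measuring precisely.

```bash
python3 - <<'E'
from h import *
np.set_printoptions(precision=4,suppress=True)
for c in("top","side"):
    a=cv2.imread(f"pics/{c}0.png"); h=cv2.cvtColor(a,cv2.COLOR_BGR2HSV)
    # bed: light
    pv=proj(c,[.57,.08,.012])
    g=a[...,1].astype(int)
    m=((g>150)).astype(np.uint8); m=cv2.morphologyEx(m,cv2.MORPH_CLOSE,np.ones((9,9)))
    n,l,s,ct=cv2.connectedComponentsWithStats(m); k=[i for i in range(1,n) if np.hypot(*(ct[i]-pv))<40 and s[i,4]>500]
    for i in k:
        cn=max(cv2.findContours((l==i).astype(np.uint8),0,1)[0],key=len)[:,0]
        W=np.array([at(c,p,.012)[:2] for p in cn])*1000
        r=cv2.minAreaRect(W.astype(np.float32)); print(c,"bed",r,cv2.boxPoints(r).round(1).tolist())
    # amber
    m=((h[...,0]>8)&(h[...,0]<28)&(h[...,1]>130)).astype(np.uint8)
    n,l,s,ct=cv2.connectedComponentsWithStats(m)
    for i in range(1,n):
        if s[i,4]>60: print(c,"amber",s[i],ct[i])
a=cv2.imread("pics/top0.png")
z1=cv2.resize(a[190:250,210:300],None,fx=8,fy=8,interpolation=cv2.INTER_CUBIC)
z2=cv2.resize(a[235:275,330:400],None,fx=8,fy=8,interpolation=cv2.INTER_CUBIC)
b=np.zeros((600,720,3),np.uint8)
z1=cv2.resize(z1,(500,333)); z2=cv2.resize(z2,(466,266)); b[:333,:500]=z1; b[334:600,:466]=z2
cv2.imwrite("pics/zoom.png",b)
E
```

```text
top bed ((603.9225463867188, -38.220672607421875), (281.65252685546875, 505.8134765625), 38.76722717285156) [[335.79998779296875, 70.80000305175781], [652.5, -323.6000061035156], [872.0999755859375, -147.1999969482422], [555.4000244140625, 247.10000610351562]]
top amber [   0   16  370   51 3213] [164.0601  37.624 ]
top amber [ 370   58  190   39 1311] [469.4714  76.913 ]
side bed ((684.3685913085938, -66.89169311523438), (312.92523193359375, 642.4257202148438), 45.380210876464844) [[345.79998779296875, 47.400001525878906], [803.0999755859375, -403.8999938964844], [1022.9000244140625, -181.10000610351562], [565.5999755859375, 270.1000061035156]]
side amber [   0  136  197  284 3711] [ 77.8003 291.28  ]
side amber [337 172  15  23 147] [343.9048 183.2789]
side amber [281 231  12  19 176] [286.8864 240.5114]
side amber [202 283  27  16 260] [215.3038 291.7538]
```

View pics/zoom.png

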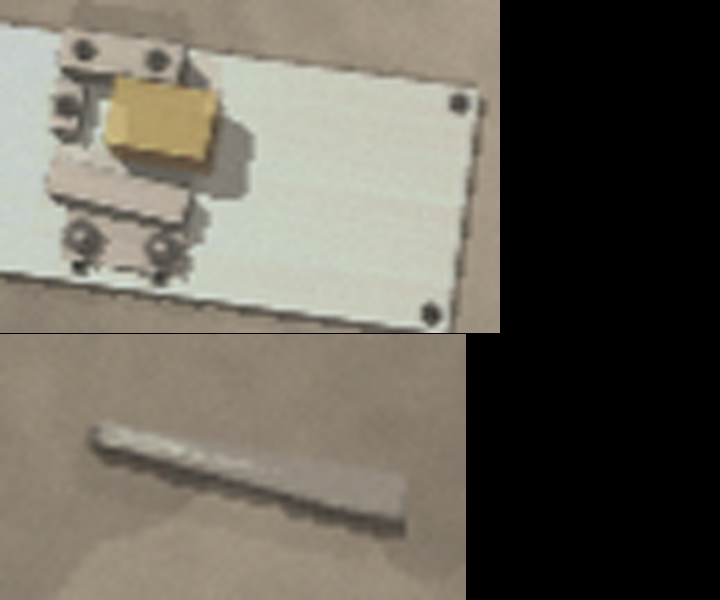

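```bash
python3 - <<'E'
from h import *
np.set_printoptions(precision=1,suppress=True)
for c in("top","side"):
    a=cv2.imread(f"pics/{c}0.png").astype(int); pv=proj(c,[.57,.08,.012])
    m=((a[...,1]-a[...,2]>=0)&(a[...,1]>130)).astype(np.uint8)
    m=cv2.morphologyEx(m,cv2.MORPH_OPEN,np.ones((2,2)))
    n,l,s,ct=cv2.connectedComponentsWithStats(m); i=min((i for i in range(1,n) if s[i,4]>500),key=lambda i:np.hypot(*(ct[i]-pv)))
    cn=max(cv2.findContours((l==i).astype(np.uint8),0,1)[0],key=len)[:,0]
    W=np.array([at(c,p,.012)[:2] for p in cn])*1000
    r=cv2.minAreaRect(W.astype(np.float32)); print(c,"bed",s[i],np.round(r[1],1),round(r[2],2)); B=cv2.boxPoints(r); print(B)
    # vice axes from the centre: vice centre (-65,37.5)
    yaw=np.deg2rad(r[2]); 
    for y in (yaw,yaw+np.pi/2,yaw-np.pi/2,yaw+np.pi):
        if np.sin(y)>.9:
            R=np.array([[np.cos(y),-np.sin(y)],[np.sin(y),np.cos(y)]]); o=np.array(r[0])-R@[-65,37.5]; print("yaw",np.rad2deg(y),"origin",o,"corner->",o)
    h=cv2.cvtColor(a.astype(np.uint8),cv2.COLOR_BGR2HSV); 
    m=((h[...,0]>8)&(h[...,0]<28)&(h[...,1]>(100 if c=='top' else 120))).astype(np.uint8); x,yy=proj(c,[.56,.09,.05]).astype(int); mm=np.zeros_like(m); mm[yy-20:yy+25,x-22:x+22]=m[yy-20:yy+25,x-22:x+22]
    P=cv2.findNonZero(mm); print("blk",cv2.boundingRect(P),cv2.minAreaRect(P))
f=lambda X,Y:(330+X/6.657-.4,235+(Y-334)/6.65-.4)
W=[at("top",f(*p),.024)[:2]*1000 for p in((92,427),(95,447),(405,514),(407,473))]; print("wedge L-,L+,H+,H-",W)
g=lambda X,Y:(210+X/5.556-.4,190+Y/5.556-.4)
print("block top",[at("top",g(*p),.056)[:2]*1000 for p in((115,77),(107,146),(208,160),(219,92))])
print("fence top (bed side?)",[at("top",g(*p),.036)[:2]*1000 for p in((60,152),(188,188))])
print("jaw top",[at("top",g(*p),.044)[:2]*1000 for p in((64,66),(63,30),(186,47))])
E
```

```text
top bed [200 195  24  46 796] [130.2  62.6] 12.69
[[468.  176.3]
 [481.8 115.2]
 [608.8 143.8]
 [595.  204.9]]
yaw 102.69496726989746 origin [560.7 231.7] corner-> [560.7 231.7]
blk (231, 205, 17, 14) ((238.78379821777344, 211.29730224609375), (17.426292419433594, 11.836727142333984), 9.462322235107422)Traceback (most recent call last):
  File "<stdin>", line 7, in <module>
ValueError: min() iterable argument is empty
```

```bash
python3 - <<'E'
from h import *
np.set_printoptions(precision=1,suppress=True)
for c in("top","side"):
    a=cv2.imread(f"pics/{c}0.png").astype(int)
    x,y=proj(c,[.55,.05,.012]).astype(int); w,hh=(75,55)
    roi=np.zeros(a.shape[:2],bool); roi[y-hh:y+hh,x-w:x+w]=1
    v=np.clip(a[...,1]+2*(a[...,1]-a[...,2]),0,255).astype(np.uint8)
    t,_=cv2.threshold(v[roi].reshape(-1,1),0,255,cv2.THRESH_OTSU)
    m=((v>t)&roi).astype(np.uint8); m=cv2.morphologyEx(m,cv2.MORPH_OPEN,np.ones((2,2)))
    # left/right halves may be split by jaw/fence: use all big components
    n,l,s,ct=cv2.connectedComponentsWithStats(m); M=np.isin(l,[i for i in range(1,n) if s[i,4]>150]).astype(np.uint8)
    P=cv2.findNonZero(M)[:,0]; W=np.array([at(c,p,.012)[:2] for p in P])*1000
    r=cv2.minAreaRect(W.astype(np.float32)); print(c,t,cv2.boundingRect(P),"bed",np.round(r[1],1))
    for k in range(4):
        q=np.deg2rad(r[2])+k*np.pi/2
        if np.sin(q)>.9:
            R=np.array([[np.cos(q),-np.sin(q)],[np.sin(q),np.cos(q)]]); o=np.array(r[0])-R@[-65,37.5]; print("yaw",round(np.rad2deg(q),2),"origin",o,cv2.boxPoints(r))
f=lambda X,Y:(330+X/6.657-.4,235+(Y-334)/6.65-.4)
print("wedge L-,L+,H+,H-",*[at("top",f(*p),.024)[:2]*1000 for p in((92,427),(95,447),(405,514),(407,473))])
g=lambda X,Y:(210+X/5.556-.4,190+Y/5.556-.4)
print("block top",*[at("top",g(*p),.056)[:2]*1000 for p in((115,77),(107,146),(208,160),(219,92))])
print("fence top",*[at("top",g(*p),.036)[:2]*1000 for p in((60,152),(188,188))])
print("jaw top",*[at("top",g(*p),.044)[:2]*1000 for p in((64,66),(63,30),(186,47))])
print("bed manual",*[at("top",p,.012)[:2]*1000 for p in((296.7,205.4),(291,249.2),(204.3,192.9),(197.2,237.4))])
E
```

```text
Traceback (most recent call last):
  File "h.py", line 9, in at
    o,d=ray(cam,p); return o+d*(z-o[2])/d[2]
        ~~~^^^^^^^
  File "h.py", line 4, in ray
    m=env.camera_model(cam); T=np.array(m["cam_to_world"])
ValueError: time passes only in moves, steps and waits
```

```bash
python3 - <<'E'
s=open('h.py').read()
s=s.replace("def ray","CM={c:env.camera_model(c) for c in('top','side')}\ndef ray",1).replace("m=env.camera_model(cam)","m=CM[cam]")
open('h.py','w').write(s)
E
cat > m1.py <<'E'
from h import *
np.set_printoptions(precision=1,suppress=True)
for c in("top","side"):
    a=cv2.imread(f"pics/{c}0.png").astype(int)
    x,y=proj(c,[.55,.05,.012]).astype(int); w,hh=(75,55)
    roi=np.zeros(a.shape[:2],bool); roi[y-hh:y+hh,x-w:x+w]=1
    v=np.clip(a[...,1]+2*(a[...,1]-a[...,2]),0,255).astype(np.uint8)
    t,_=cv2.threshold(v[roi].reshape(-1,1),0,255,cv2.THRESH_OTSU)
    m=((v>t)&roi).astype(np.uint8); m=cv2.morphologyEx(m,cv2.MORPH_OPEN,np.ones((2,2)))
    n,l,s,ct=cv2.connectedComponentsWithStats(m); M=np.isin(l,[i for i in range(1,n) if s[i,4]>150]).astype(np.uint8)
    P=cv2.findNonZero(M)[:,0]; W=np.array([at(c,p,.012)[:2] for p in P])*1000
    r=cv2.minAreaRect(W.astype(np.float32)); print(c,t,cv2.boundingRect(P),"bed",np.round(r[1],1))
    for k in range(4):
        q=np.deg2rad(r[2])+k*np.pi/2
        if np.sin(q)>.9:
            R=np.array([[np.cos(q),-np.sin(q)],[np.sin(q),np.cos(q)]]); o=np.array(r[0])-R@[-65,37.5]; print("yaw",round(np.rad2deg(q),2),"origin",o,cv2.boxPoints(r))
f=lambda X,Y:(330+X/6.657-.4,235+(Y-334)/6.65-.4)
print("wedge L-,L+,H+,H-",*[at("top",f(*p),.024)[:2]*1000 for p in((92,427),(95,447),(405,514),(407,473))])
g=lambda X,Y:(210+X/5.556-.4,190+Y/5.556-.4)
print("block top",*[at("top",g(*p),.056)[:2]*1000 for p in((115,77),(107,146),(208,160),(219,92))])
print("fence top",*[at("top",g(*p),.036)[:2]*1000 for p in((60,152),(188,188))])
print("jaw top",*[at("top",g(*p),.044)[:2]*1000 for p in((64,66),(63,30),(186,47))])
print("bed manual",*[at("top",p,.012)[:2]*1000 for p in((296.7,205.4),(291,249.2),(204.3,192.9),(197.2,237.4))])
E
python3 m1.py
```

```text
top 162.0 (199, 195, 98, 55) bed [123.  258.7]
yaw 90.15 origin [578.4 121.8] [[479.2 185.9]
 [479.9 -72.8]
 [602.9 -72.4]
 [602.2 186.2]]
side 145.0 (269, 215, 52, 61) bed [124.9 260. ]
yaw 90.5 origin [579.3 132.7] [[478.8 196.8]
 [481.1 -63.2]
 [605.9 -62.1]
 [603.7 197.9]]
wedge L-,L+,H+,H- [ 504.  -212.3] [ 496.1 -214.4] [ 486.8 -341.9] [ 503.4 -341.3]
block top [576.9 105.8] [543.  103.9] [543.2  54.9] [576.8  55. ]
fence top [540.2 129.4] [531.6  64.5]
jaw top [581.3 133.4] [599. 137.] [599.2  75.9]
bed manual [607.  -71.6] [483.5 -72.6] [605.5 190.8] [478.5 187.2]
```

The enlarged crop confirms a bare grey tapered bar: thin end ≈(344,249), head ≈(391,260). That is the wedge, and it already lies at a yaw of about 90°, like the vice. Vice origin is about (0.579, 0.123), yaw 90.3°. Block: x 0.543–0.577, y 0.055–0.105. The sizes check out, so I'm moving behind the block now.

>>> apply_moves(xyz=[[0.53, 0.97, 0], [0.53, 0.97, 0], [0.53, 0.97, 0], [0.53, 0.97, 0], [0.53, 0.97, 0]], rotation=[[0, 0, 0.54], [0, 0, 0.54], [0, 0, 0.54], [0, 0, 0.54], [0, 0, 0.54]], grip=[1, 1, 1, 1, 1])

```text
time: 1.22
ee_pos: [0.2438, -0.5595, 0.2315]
eef_rot: [0.0, 0.969, 0.248, 0.0]
contact_force: [0.3, 0.0, 0.2]
finger_gap: 0.301
grasp_force: 0.0
```

>>> apply_moves(xyz=[[0.53, 0.97, 0], [0.53, 0.97, 0], [0.53, 0.97, 0], [0.53, 0.97, 0], [0.53, 0.97, 0]], rotation=[[0, 0, 0.54], [0, 0, 0.54], [0, 0, 0.54], [0, 0, 0.54], [0, 0, 0.54]], grip=[1, 1, 1, 1, 1])

```text
time: 1.63
ee_pos: [0.3233, -0.414, 0.2317]
eef_rot: [0.0, 0.927, 0.376, 0.0]
contact_force: [0.7, 0.4, -0.0]
finger_gap: -0.002
grasp_force: 0.0
```

>>> apply_moves(xyz=[[0.53, 0.97, 0], [0.53, 0.97, 0], [0.53, 0.97, 0], [0.53, 0.97, 0], [0.53, 0.97, 0]], rotation=[[0, 0, 0.54], [0, 0, 0.54], [0, 0, 0.54], [0, 0, 0.54], [0, 0, 0.54]], grip=[1, 1, 1, 1, 1])

```text
time: 2.05
ee_pos: [0.4029, -0.2685, 0.2317]
eef_rot: [0.0, 0.868, 0.497, 0.0]
contact_force: [0.6, 0.4, 0.6]
finger_gap: 0.002
grasp_force: 0.0
```

>>> apply_moves(xyz=[[0.53, 0.97, 0], [0.53, 0.97, 0], [0.53, 0.97, 0], [0.53, 0.97, 0], [0.53, 0.97, 0]], rotation=[[0, 0, 0.54], [0, 0, 0.54], [0, 0, 0.54], [0, 0, 0.54], [0, 0, 0.54]], grip=[1, 1, 1, 1, 1])

```text
time: 2.47
ee_pos: [0.4825, -0.1229, 0.2317]
eef_rot: [0.0, 0.793, 0.609, 0.0]
contact_force: [0.6, -0.2, -0.4]
finger_gap: -0.001
grasp_force: 0.0
```

>>> apply_moves(xyz=[[0.51, 0.94, 0], [0.51, 0.94, 0], [0.51, 0.94, 0], [0.51, 0.94, 0], [0.51, 0.94, 0]], rotation=[[0, 0, 0.53], [0, 0, 0.53], [0, 0, 0.53], [0, 0, 0.53], [0, 0, 0.53]], grip=[1, 1, 1, 1, 1])

```text
time: 2.88
ee_pos: [0.559, 0.018, 0.2316]
eef_rot: [0.0, 0.706, 0.709, 0.0]
contact_force: [1.3, 0.4, 0.3]
finger_gap: -0.0
grasp_force: 0.0
```

>>> apply_moves(xyz=[[0, 0, -0.95], [0, 0, -0.95], [0, 0, -0.95], [0, 0, -0.95], [0, 0, -0.95]], rotation=[[0, 0, 0], [0, 0, 0], [0, 0, 0], [0, 0, 0], [0, 0, 0]], grip=[1, 1, 1, 1, 1])

```text
time: 3.3
ee_pos: [0.5587, 0.0167, 0.0879]
eef_rot: [0.0, 0.706, 0.708, 0.0]
contact_force: [0.5, -0.1, 0.8]
finger_gap: 0.001
grasp_force: 0.0
```

>>> apply_moves(xyz=[[0, 0, -0.7], [0, 0, -0.7], [0, 0, -0.4], [0, 0, 0], [0, 0, 0]], rotation=[[0, 0, 0], [0, 0, 0], [0, 0, 0], [0, 0, 0], [0, 0, 0]], grip=[1, 1, 1, 1, 1])

```text
time: 3.72
ee_pos: [0.5583, 0.0168, 0.0347]
eef_rot: [-0.0, 0.706, 0.708, -0.0]
contact_force: [0.2, 0.6, -0.2]
finger_gap: 0.003
grasp_force: 0.0
```

```bash
python3 - <<'E'
from h import *
for c in("top","side"): 
    a=env.capture(c)[...,::-1]; cv2.imwrite(f"pics/{c}1.png",a)
    x,y=proj(c,[.56,.07,.03]).astype(int); b=cv2.resize(a[y-30:y+30,x-40:x+40],None,fx=5,fy=5,interpolation=2); globals()[c]=b
cv2.imwrite("pics/push1.png",np.hstack([top,side]))
E
```

```text
(no output)
```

View pics/push1.png

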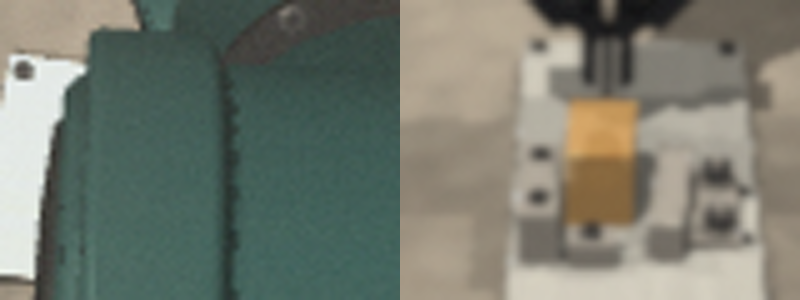

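Side crop: the shut fingers (≈(607,60)) stand behind the block, roughly centred, and the stop and fence are in view beyond it. I'm pushing along +y.

>>> apply_moves(xyz=[[0, 0.2, 0], [0, 0.2, 0], [0, 0.2, 0], [0, 0.2, 0], [0, 0.2, 0]], rotation=[[0, 0, 0], [0, 0, 0], [0, 0, 0], [0, 0, 0], [0, 0, 0]], grip=[1, 1, 1, 1, 1])

```text
time: 4.23
ee_pos: [0.5584, 0.0478, 0.0352]
eef_rot: [0.0, 0.706, 0.708, 0.0]
contact_force: [0.0, -0.2, 0.5]
finger_gap: -0.001
grasp_force: 0.2
```

>>> apply_moves(xyz=[[0, 0.1, 0], [0, 0.1, 0], [0, 0.08, 0], [0, 0.08, 0], [0, 0.08, 0]], rotation=[[0, 0, 0], [0, 0, 0], [0, 0, 0], [0, 0, 0], [0, 0, 0]], grip=[1, 1, 1, 1, 1])

```text
time: 4.65
ee_pos: [0.5581, 0.0598, 0.0347]
eef_rot: [0.0, 0.707, 0.708, -0.0]
contact_force: [-0.6, -0.4, -0.1]
finger_gap: 0.001
grasp_force: 0.3
```

>>> apply_moves(xyz=[[0, 0.05, 0], [0, 0.05, 0], [0, 0.05, 0], [0, 0.05, 0], [0, 0, 0]], rotation=[[0, 0, 0], [0, 0, 0], [0, 0, 0], [0, 0, 0], [0, 0, 0]], grip=[1, 1, 1, 1, 1])

```text
time: 5.07
ee_pos: [0.5581, 0.0644, 0.0348]
eef_rot: [0.0, 0.707, 0.707, -0.001]
contact_force: [-0.0, -3.1, 1.1]
finger_gap: 0.002
grasp_force: 1.8
```

>>> apply_moves(xyz=[[0, 0.02, 0], [0, 0.02, 0], [0, 0, 0], [0, 0, 0], [0, 0, 0]], rotation=[[0, 0, 0], [0, 0, 0], [0, 0, 0], [0, 0, 0], [0, 0, 0]], grip=[1, 1, 1, 1, 1])

```text
time: 5.48
ee_pos: [0.558, 0.0645, 0.0348]
eef_rot: [0.001, 0.707, 0.707, -0.002]
contact_force: [-0.9, -6.0, 2.3]
finger_gap: -0.0
grasp_force: 3.0
```

```bash
python3 - <<'E'
from h import *
for c in("side",): 
    a=env.capture(c)[...,::-1]
    x,y=proj(c,[.56,.09,.03]).astype(int); cv2.imwrite("pics/push2.png",cv2.resize(a[y-30:y+30,x-35:x+35],None,fx=9,fy=9,interpolation=2))
E
```

```text
(no output)
```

View pics/push2.png

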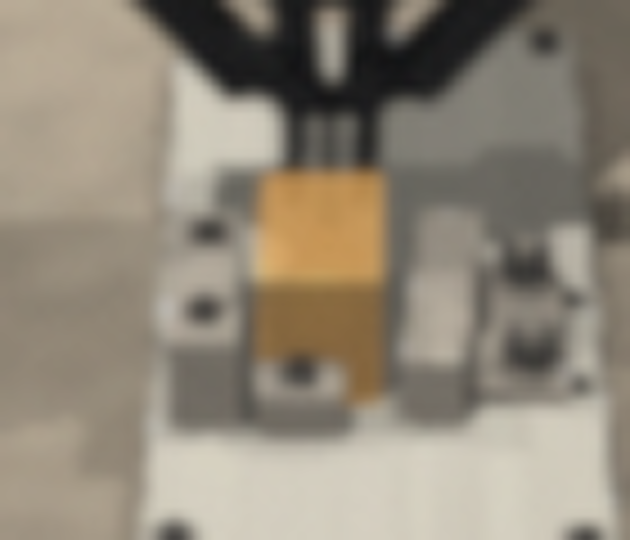

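Side crop: the block (255–385) is against the stop, with the stop's screw just in front of it, and there is a small gap to the jaw on the left. I'll nudge the block gently to the jaw from above the fence before fetching the wedge.

>>> apply_moves(xyz=[[0, -0.3, 0], [0, -0.3, 0.4], [0, 0, 0.9], [-0.5, 0, 0.9], [-0.9, 0.3, 0]], rotation=[[0, 0, 0], [0, 0, 0], [0, 0, 0], [0, 0, 0], [0, 0, 0]], grip=[1, 1, 1, 1, 1])

```text
time: 5.95
ee_pos: [0.5228, 0.0581, 0.1048]
eef_rot: [0.003, 0.708, 0.706, 0.006]
contact_force: [0.3, 0.4, -0.7]
finger_gap: -0.0
grasp_force: 0.0
```

>>> apply_moves(xyz=[[-0.4, 0.9, 0], [0, 0.6, 0], [0, 0, -0.9], [0, 0, -0.8], [0, 0, -0.2]], rotation=[[0, 0, 0], [0, 0, 0], [0, 0, 0], [0, 0, 0], [0, 0, 0]], grip=[1, 1, 1, 1, 1])

```text
time: 6.37
ee_pos: [0.5026, 0.1041, 0.0416]
eef_rot: [-0.001, 0.706, 0.709, -0.001]
contact_force: [-0.4, 0.7, 0.4]
finger_gap: 0.001
grasp_force: 0.0
```

>>> apply_moves(xyz=[[0.1, 0, 0], [0.1, 0, 0], [0.1, 0, 0], [0.1, 0, 0], [0, 0, 0]], rotation=[[0, 0, 0], [0, 0, 0], [0, 0, 0], [0, 0, 0], [0, 0, 0]], grip=[1, 1, 1, 1, 1])

```text
time: 6.78
ee_pos: [0.5182, 0.1031, 0.0448]
eef_rot: [0.001, 0.707, 0.707, 0.001]
contact_force: [0.4, -0.1, 0.2]
finger_gap: -0.0
grasp_force: 0.0
```

>>> apply_moves(xyz=[[0.08, 0, 0], [0.08, 0, 0], [0.08, 0, 0], [0.08, 0, 0], [0, 0, 0]], rotation=[[0, 0, 0], [0, 0, 0], [0, 0, 0], [0, 0, 0], [0, 0, 0]], grip=[1, 1, 1, 1, 1])

```text
time: 7.2
ee_pos: [0.5266, 0.1032, 0.0439]
eef_rot: [0.0, 0.706, 0.708, 0.0]
contact_force: [0.3, -0.5, 0.0]
finger_gap: 0.005
grasp_force: 0.0
```

>>> apply_moves(xyz=[[0.04, 0, 0], [0.04, 0, 0], [0.04, 0, 0], [0, 0, 0], [0, 0, 0]], rotation=[[0, 0, 0], [0, 0, 0], [0, 0, 0], [0, 0, 0], [0, 0, 0]], grip=[1, 1, 1, 1, 1])

```text
time: 7.62
ee_pos: [0.5294, 0.1031, 0.0438]
eef_rot: [-0.0, 0.706, 0.708, -0.0]
contact_force: [-0.2, 0.1, -0.6]
finger_gap: 0.001
grasp_force: 0.0
```

>>> apply_moves(xyz=[[0.04, 0, 0], [0.04, 0, 0], [0.04, 0, 0], [0, 0, 0], [0, 0, 0]], rotation=[[0, 0, 0], [0, 0, 0], [0, 0, 0], [0, 0, 0], [0, 0, 0]], grip=[1, 1, 1, 1, 1])

```text
time: 8.03
ee_pos: [0.5332, 0.1031, 0.0438]
eef_rot: [0.0, 0.706, 0.708, 0.0]
contact_force: [0.2, -0.8, -0.0]
finger_gap: 0.001
grasp_force: 0.0
```

>>> apply_moves(xyz=[[0.03, 0, 0], [0.03, 0, 0], [0, 0, 0], [0, 0, 0], [0, 0, 0]], rotation=[[0, 0, 0], [0, 0, 0], [0, 0, 0], [0, 0, 0], [0, 0, 0]], grip=[1, 1, 1, 1, 1])

```text
time: 8.45
ee_pos: [0.5342, 0.1029, 0.0437]
eef_rot: [-0.0, 0.706, 0.708, -0.001]
contact_force: [-2.3, -0.9, 1.4]
finger_gap: -0.0
grasp_force: 1.0
```

Contact of about 2.3 N with no further travel: the block is now against the jaw. Next, fetching the wedge.

>>> apply_moves(xyz=[[-0.2, 0, 0], [0, 0, 0.7], [0, 0, 0.9], [0, -0.5, 0.6], [0, -0.9, 0]], rotation=[[0, 0, 0], [0, 0, 0], [0, 0, 0], [0, 0, 0], [0, 0, 0]], grip=[1, 1, 1, 1, 1])

```text
time: 8.87
ee_pos: [0.5323, 0.0658, 0.1137]
eef_rot: [0.002, 0.704, 0.71, 0.005]
contact_force: [0.9, -0.2, 1.0]
finger_gap: 0.004
grasp_force: 0.0
```

>>> apply_moves(xyz=[[-0.1, -1, 0], [-0.1, -1, 0], [-0.1, -1, 0], [-0.1, -1, 0], [-0.1, -1, 0]], rotation=[[0, 0, 0], [0, 0, 0], [0, 0, 0], [0, 0, 0], [0, 0, 0]], grip=[1, -1, -1, -1, -1])

```text
time: 9.28
ee_pos: [0.514, -0.0903, 0.1101]
eef_rot: [0.001, 0.706, 0.708, 0.001]
contact_force: [0.3, 0.3, 0.2]
finger_gap: 0.565
grasp_force: 0.0
```

>>> apply_moves(xyz=[[-0.1, -1, 0], [-0.1, -1, 0], [-0.1, -1, 0], [-0.1, -1, 0], [-0.1, -1, 0]], rotation=[[0, 0, 0], [0, 0, 0], [0, 0, 0], [0, 0, 0], [0, 0, 0]], grip=[-1, -1, -1, -1, -1])

```text
time: 9.7
ee_pos: [0.4989, -0.2405, 0.11]
eef_rot: [0.001, 0.706, 0.708, 0.0]
contact_force: [0.4, 0.6, -0.3]
finger_gap: 0.999
grasp_force: 0.0
```

```bash
python3 - <<'E'
from h import *
o=env.get_obs(); print(o["ee_pos"].round(4),o["eef_rot"].round(4),o["qpos"].round(2))
a=env.capture("side")[...,::-1]; x,y=proj("side",[.5,-.27,.02]).astype(int)
b=cv2.resize(a[y-25:y+30,x-40:x+40],None,fx=8,fy=8,interpolation=2); cv2.imwrite("pics/w1.png",b); print(x-40,y-25)
a=cv2.imread("pics/side0.png"); 
a=cv2.cvtColor(a,cv2.COLOR_BGR2HSV)
E
```

```text
[ 0.4989 -0.2405  0.11  ] [7.000e-04 7.064e-01 7.078e-01 4.000e-04] [ 0.65  0.58 -0.39  2.07  0.4   0.56 -0.02]
267 154
```

View pics/w1.png

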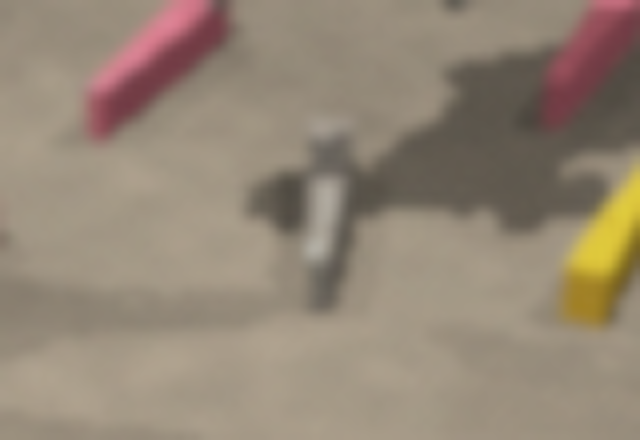

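```bash
python3 - <<'E'
from h import *
np.set_printoptions(precision=4,suppress=True)
f=lambda X,Y:(267+X/8-.4,154+Y/8-.4)
print("tip",at("side",f(320,310),0),at("side",f(320,262),.024),"head rear",at("side",f(312,122),.024),at("side",f(352,122),.024))
print("yellow thin",at("top",(379.5,313.5),.0),"yellow wide",at("top",(338,288),.02),"pink",at("top",(401,223),.02))
E
```

```text
tip [ 0.5029 -0.2164  0.    ] [ 0.5038 -0.2122  0.024 ] head rear [ 0.5036 -0.3375  0.024 ] [ 0.4865 -0.3378  0.024 ]
yellow thin [ 0.347  -0.3318  0.    ] yellow wide [ 0.3981 -0.2103  0.02  ] pink [ 0.5971 -0.3631  0.02  ]
```

Side crop: grey wedge with its thin end at (320,310) and head at (332,125), i.e. world (0.503, -0.216) and (0.495, -0.338). This agrees with the top view, and the neighbours are clear. Descending on the head.

>>> apply_moves(xyz=[[-0.04, -0.95, 0], [-0.04, -0.95, 0], [-0.05, -0.98, 0], [0, 0, -0.9], [0, 0, -0.9]], rotation=[[0, 0, 0], [0, 0, 0], [0, 0, 0], [0, 0, 0], [0, 0, 0]], grip=[-1, -1, -1, -1, -1])

```text
time: 10.17
ee_pos: [0.4962, -0.3297, 0.0567]
eef_rot: [0.004, 0.708, 0.706, 0.0]
contact_force: [0.1, 1.5, -0.9]
finger_gap: 0.999
grasp_force: 0.0
```

>>> apply_moves(xyz=[[0, 0, -0.9], [0, 0, -0.6], [0, 0, -0.15], [0, 0, 0], [0, 0, 0]], rotation=[[0, 0, 0], [0, 0, 0], [0, 0, 0], [0, 0, 0], [0, 0, 0]], grip=[-1, -1, -1, -1, -1])

```text
time: 10.58
ee_pos: [0.4956, -0.3252, 0.0069]
eef_rot: [0.001, 0.706, 0.708, 0.0]
contact_force: [0.2, 0.9, 1.5]
finger_gap: 1.001
grasp_force: 0.0
```

>>> apply_moves(xyz=[[0, 0, 0], [0, 0, 0], [0, 0, 0], [0, 0, 0], [0, 0, 0]], rotation=[[0, 0, 0], [0, 0, 0], [0, 0, 0], [0, 0, 0], [0, 0, 0]], grip=[0.3, 0.6, 1, 1, 1])

```text
time: 11.0
ee_pos: [0.4952, -0.3255, 0.0069]
eef_rot: [0.001, 0.706, 0.708, 0.0]
contact_force: [-0.1, -0.1, -0.2]
finger_gap: 0.296
grasp_force: 0.0
```

>>> apply_moves(xyz=[[0, 0, 0], [0, 0, 0], [0, 0, 0], [0, 0, 0], [0, 0, 0]], rotation=[[0, 0, 0], [0, 0, 0], [0, 0, 0], [0, 0, 0], [0, 0, 0]], grip=[1, 1, 1, 1, 1])

```text
time: 11.42
ee_pos: [0.4957, -0.3256, 0.007]
eef_rot: [0.001, 0.706, 0.708, 0.0]
contact_force: [-0.4, -0.2, 5.6]
finger_gap: 0.198
grasp_force: 59.9
```

>>> apply_moves(xyz=[[0, 0, 0.3], [0, 0, 0.6], [0, 0, 0.6], [0, 0.3, 0], [0.1, 0.6, 0]], rotation=[[0, 0, 0], [0, 0, 0], [0, 0, 0], [0, 0, 0], [0, 0, 0]], grip=[1, 1, 1, 1, 1])

```text
time: 11.83
ee_pos: [0.4967, -0.3012, 0.0516]
eef_rot: [0.001, 0.708, 0.706, -0.001]
contact_force: [0.2, -0.5, -4.6]
finger_gap: 0.193
grasp_force: 58.8
```

>>> apply_moves(xyz=[[0.15, 0.8, 0], [0.15, 0.8, 0], [0.15, 0.8, 0], [0.15, 0.8, 0], [0.15, 0.8, 0]], rotation=[[0, 0, 0], [0, 0, 0], [0, 0, 0], [0, 0, 0], [0, 0, 0]], grip=[1, 1, 1, 1, 1])

```text
time: 12.25
ee_pos: [0.5191, -0.1762, 0.0503]
eef_rot: [-0.001, 0.706, 0.708, -0.001]
contact_force: [-0.2, -0.0, -3.9]
finger_gap: 0.196
grasp_force: 58.9
```

>>> apply_moves(xyz=[[0.15, 0.8, 0], [0.15, 0.8, 0], [0.14, 0.8, 0], [0, 0.8, 0], [0, 0, 0]], rotation=[[0, 0, 0], [0, 0, 0], [0, 0, 0], [0, 0, 0], [0, 0, 0]], grip=[1, 1, 1, 1, 1])

```text
time: 12.67
ee_pos: [0.5332, -0.0741, 0.0507]
eef_rot: [-0.002, 0.703, 0.711, 0.002]
contact_force: [0.4, 0.6, -4.2]
finger_gap: 0.193
grasp_force: 58.8
```

>>> apply_moves(xyz=[[0, 0, -0.4], [0, 0, -0.3], [0, 0, -0.1], [0, 0, 0], [0, 0, 0]], rotation=[[0, 0, 0], [0, 0, 0], [0, 0, 0], [0, 0, 0], [0, 0, 0]], grip=[1, 1, 1, 1, 1])

```text
time: 13.08
ee_pos: [0.533, -0.0826, 0.0267]
eef_rot: [-0.0, 0.707, 0.708, -0.001]
contact_force: [1.0, 0.2, -3.6]
finger_gap: 0.192
grasp_force: 58.8
```

```bash
python3 - <<'E'
from h import *
o=env.get_obs(); print(o["ee_pos"].round(4),o["eef_rot"].round(4))
a=env.capture("side")[...,::-1]; x,y=proj("side",[.55,.06,.02]).astype(int)
b=cv2.resize(a[y-32:y+32,x-38:x+38],None,fx=9,fy=9,interpolation=2); cv2.imwrite("pics/ins.png",b); print(x-38,y-32)
E
```

```text
[ 0.533  -0.0826  0.0267] [-5.000e-04  7.066e-01  7.076e-01 -5.000e-04]
253 205
```

View pics/ins.png

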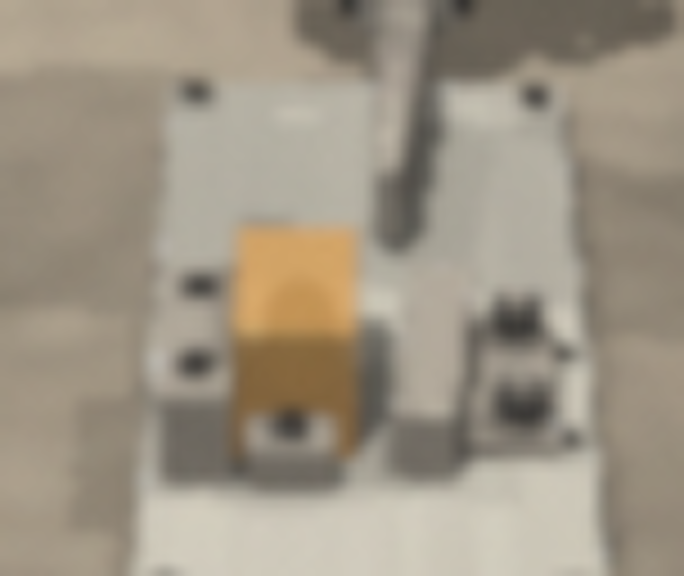

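```bash
python3 - <<'E'
from h import *
np.set_printoptions(precision=4,suppress=True)
f=lambda X,Y:(253+X/9-.45,205+Y/9-.45)
for n,p,z in(("tip L",(381,238),.0197),("tip R",(411,245),.0197),("tiptopL",(381,178),.0437),("tiptopR",(407,180),.0437),("blk top near",(355,335),.056),("blk top far",(357,230),.056),("blk bot near",(352,455),.012),("fence mouth",(410,268),.036),("fence far",(395,412),.036),("jaw near top",(232,392),.044)):
    print(n,at("side",f(*p),z))
E
```

```text
tip L [0.5415 0.0291 0.0197]
tip R [0.5327 0.0326 0.0197]
tiptopL [0.5419 0.0333 0.0437]
tiptopR [0.5343 0.0342 0.0437]
blk top near [0.5493 0.1274 0.056 ]
blk top far [0.5489 0.0779 0.056 ]
blk bot near [0.5496 0.1228 0.012 ]
fence mouth [0.5337 0.0675 0.036 ]
fence far [0.5384 0.1347 0.036 ]
jaw near top [0.5819 0.1373 0.044 ]
```

Side crop: the block is home against the jaw and stop. The thin end of the wedge (≈(395,240)) is in front of the slot, about 4 mm too far to the fence side, so I'll shift it +4 mm in x and lower it onto the bed.

>>> apply_moves(xyz=[[0.13, 0, -0.1], [0, 0, -0.08], [0, 0, -0.04], [0, 0, -0.03], [0, 0, 0]], rotation=[[0, 0, 0], [0, 0, 0], [0, 0, 0], [0, 0, 0], [0, 0, 0]], grip=[1, 1, 1, 1, 1])

```text
time: 13.55
ee_pos: [0.5374, -0.0823, 0.0197]
eef_rot: [-0.0, 0.706, 0.708, -0.0]
contact_force: [-0.2, -1.0, -3.7]
finger_gap: 0.19
grasp_force: 58.8
```

>>> apply_moves(xyz=[[0, 0, -0.02], [0, 0, 0], [0, 0, 0], [0, 0, 0], [0, 0, 0]], rotation=[[0, 0, 0], [0, 0, 0], [0, 0, 0], [0, 0, 0], [0, 0, 0]], grip=[1, 1, 1, 1, 1])

```text
time: 13.97
ee_pos: [0.5375, -0.0823, 0.0193]
eef_rot: [0.0, 0.706, 0.708, -0.0]
contact_force: [-0.2, 0.0, -3.3]
finger_gap: 0.192
grasp_force: 58.9
```

>>> apply_moves(xyz=[[0, 0, -0.02], [0, 0, -0.02], [0, 0, 0], [0, 0, 0], [0, 0, 0]], rotation=[[0, 0, 0], [0, 0, 0], [0, 0, 0], [0, 0, 0], [0, 0, 0]], grip=[1, 1, 1, 1, 1])

```text
time: 14.38
ee_pos: [0.5376, -0.0823, 0.0189]
eef_rot: [0.0, 0.706, 0.708, -0.0]
contact_force: [-1.8, -0.1, 5.9]
finger_gap: 0.193
grasp_force: 60.2
```

>>> apply_moves(xyz=[[0, 0.1, 0], [0, 0.15, 0], [0, 0.15, 0], [0, 0.15, 0], [0, 0.15, 0]], rotation=[[0, 0, 0], [0, 0, 0], [0, 0, 0], [0, 0, 0], [0, 0, 0]], grip=[1, 1, 1, 1, 1])

```text
time: 14.8
ee_pos: [0.5388, -0.0624, 0.019]
eef_rot: [0.001, 0.707, 0.707, 0.0]
contact_force: [-0.4, -3.5, 5.3]
finger_gap: 0.194
grasp_force: 60.1
```

>>> apply_moves(xyz=[[0, 0.1, 0.02], [0, 0.1, 0], [0, 0.1, 0], [0, 0.1, 0], [0, 0, 0]], rotation=[[0, 0, 0], [0, 0, 0], [0, 0, 0], [0, 0, 0], [0, 0, 0]], grip=[1, 1, 1, 1, 1])

```text
time: 15.22
ee_pos: [0.538, -0.0488, 0.019]
eef_rot: [0.0, 0.706, 0.708, 0.0]
contact_force: [-0.4, -0.5, 5.3]
finger_gap: 0.194
grasp_force: 60.0
```

>>> apply_moves(xyz=[[0, 0.1, 0], [0, 0.1, 0], [0, 0.1, 0], [0, 0.1, 0], [0, 0, 0]], rotation=[[0, 0, 0], [0, 0, 0], [0, 0, 0], [0, 0, 0], [0, 0, 0]], grip=[1, 1, 1, 1, 1])

```text
time: 15.63
ee_pos: [0.5379, -0.0369, 0.0189]
eef_rot: [0.0, 0.706, 0.708, 0.0]
contact_force: [0.5, -1.4, 5.9]
finger_gap: 0.192
grasp_force: 60.0
```

>>> apply_moves(xyz=[[0, 0.08, 0.01], [0, 0.08, 0], [0, 0.08, 0], [0, 0.08, 0], [0, 0.08, 0]], rotation=[[0, 0, 0], [0, 0, 0], [0, 0, 0], [0, 0, 0], [0, 0, 0]], grip=[1, 1, 1, 1, 1])

```text
time: 16.05
ee_pos: [0.5374, -0.0253, 0.019]
eef_rot: [0.0, 0.706, 0.708, -0.0]
contact_force: [-0.1, -4.1, 4.8]
finger_gap: 0.193
grasp_force: 60.0
```

>>> apply_moves(xyz=[[0, 0.07, 0], [0, 0.07, 0], [0, 0.07, 0], [0, 0.07, 0], [0, 0.07, 0]], rotation=[[0, 0, 0], [0, 0, 0], [0, 0, 0], [0, 0, 0], [0, 0, 0]], grip=[1, 1, 1, 1, 1])

```text
time: 16.47
ee_pos: [0.5374, -0.0145, 0.0189]
eef_rot: [-0.0, 0.706, 0.708, -0.0]
contact_force: [-1.0, -4.5, 5.3]
finger_gap: 0.194
grasp_force: 60.0
```

>>> apply_moves(xyz=[[0, 0.07, 0.01], [0, 0.07, 0], [0, 0.07, 0], [0, 0.07, 0], [0, 0.0, 0]], rotation=[[0, 0, 0], [0, 0, 0], [0, 0, 0], [0, 0, 0], [0, 0, 0]], grip=[1, 1, 1, 1, 1])

```text
time: 16.88
ee_pos: [0.5374, -0.0051, 0.019]
eef_rot: [-0.0, 0.706, 0.708, 0.0]
contact_force: [-0.1, -0.6, 0.5]
finger_gap: 0.194
grasp_force: 59.4
```

>>> apply_moves(xyz=[[0, 0.03, 0], [0, 0.03, 0], [0, 0.03, 0], [0, 0.03, 0], [0, 0.0, 0]], rotation=[[0, 0, 0], [0, 0, 0], [0, 0, 0], [0, 0, 0], [0, 0, 0]], grip=[1, 1, 1, 1, 1])

```text
time: 17.3
ee_pos: [0.5374, -0.0023, 0.019]
eef_rot: [-0.0, 0.706, 0.708, 0.0]
contact_force: [0.5, -0.7, -2.2]
finger_gap: 0.194
grasp_force: 59.1
```

>>> apply_moves(xyz=[[0, 0.04, -0.01], [0, 0.04, 0], [0, 0.04, 0], [0, 0.04, 0], [0, 0.0, 0]], rotation=[[0, 0, 0], [0, 0, 0], [0, 0, 0], [0, 0, 0], [0, 0, 0]], grip=[1, 1, 1, 1, 1])

```text
time: 17.72
ee_pos: [0.5374, 0.0023, 0.019]
eef_rot: [-0.0, 0.706, 0.708, -0.0]
contact_force: [-1.9, -1.5, 1.4]
finger_gap: 0.191
grasp_force: 59.5
```

>>> apply_moves(xyz=[[0, 0.03, 0], [0, 0.03, 0], [0, 0.03, 0], [0, 0.03, 0], [0, 0.0, 0]], rotation=[[0, 0, 0], [0, 0, 0], [0, 0, 0], [0, 0, 0], [0, 0, 0]], grip=[1, 1, 1, 1, 1])

```text
time: 18.13
ee_pos: [0.5375, 0.0058, 0.019]
eef_rot: [0.0, 0.706, 0.708, -0.0]
contact_force: [-0.7, -2.4, 2.9]
finger_gap: 0.193
grasp_force: 59.6
```

>>> apply_moves(xyz=[[0, 0, 0], [0, 0, 0], [0, 0, 0], [0, 0, 0], [0, 0, 0]], rotation=[[0, 0, 0], [0, 0, 0], [0, 0, 0], [0, 0, 0], [0, 0, 0]], grip=[0, 0, 0, 0, 0])

```text
time: 18.55
ee_pos: [0.5377, 0.0061, 0.0189]
eef_rot: [-0.0, 0.706, 0.708, 0.0]
contact_force: [-0.6, -0.5, 0.3]
finger_gap: 0.503
grasp_force: 0.0
```

>>> apply_moves(xyz=[[0, 0, 0.3], [0, 0, 0.6], [0, 0, 0.6], [0, -0.6, 0], [0, -0.7, 0]], rotation=[[0, 0, 0], [0, 0, 0], [0, 0, 0], [0, 0, 0], [0, 0, 0]], grip=[0, 0, 0, 0, 1])

```text
time: 18.97
ee_pos: [0.539, -0.0314, 0.0659]
eef_rot: [0.001, 0.705, 0.709, 0.002]
contact_force: [0.7, -0.2, -0.2]
finger_gap: 0.371
grasp_force: 0.0
```

>>> apply_moves(xyz=[[0, 0, 0], [0, 0, -0.5], [0, 0, -0.5], [0, 0, -0.43], [0, 0, 0]], rotation=[[0, 0, 0], [0, 0, 0], [0, 0, 0], [0, 0, 0], [0, 0, 0]], grip=[1, 1, 1, 1, 1])

```text
time: 19.38
ee_pos: [0.5362, -0.0331, 0.0196]
eef_rot: [-0.001, 0.706, 0.708, -0.001]
contact_force: [-0.2, -0.9, 0.4]
finger_gap: -0.004
grasp_force: 0.0
```

```bash
python3 - <<'E'
from h import *
o=env.get_obs(); print(o["ee_pos"].round(4),o["contact_force"].round(2))
a=env.capture("side")[...,::-1]; x,y=proj("side",[.55,.06,.02]).astype(int)
b=cv2.resize(a[y-32:y+32,x-38:x+38],None,fx=9,fy=9,interpolation=2); cv2.imwrite("pics/rel.png",b)
E
```

```text
[ 0.5362 -0.0331  0.0196] [-0.18 -0.93  0.42]
```

View pics/rel.png

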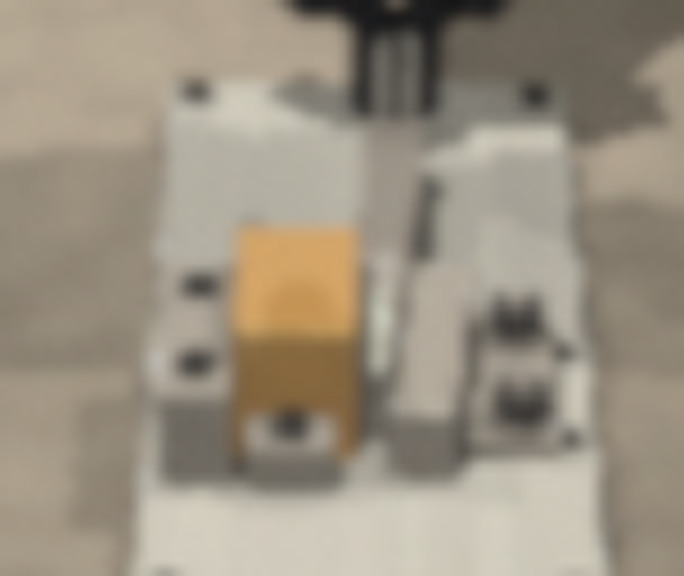

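Side crop: the wedge lies flat in the slot with its head at (395,130), the shut fingers are just behind it, and the block is still home. Pushing gently.

>>> apply_moves(xyz=[[0, 0.12, 0], [0, 0.12, 0], [0, 0.1, 0], [0, 0.08, 0], [0, 0.05, 0]], rotation=[[0, 0, 0], [0, 0, 0], [0, 0, 0], [0, 0, 0], [0, 0, 0]], grip=[1, 1, 1, 1, 1])

```text
time: 19.85
ee_pos: [0.5379, -0.0193, 0.0216]
eef_rot: [0.001, 0.706, 0.708, 0.0]
contact_force: [-0.5, -2.1, 1.3]
finger_gap: -0.002
grasp_force: 0.9
```

>>> apply_moves(xyz=[[0, 0.04, 0], [0, 0.04, 0], [0, 0.04, 0], [0, 0.04, 0], [0, 0, 0]], rotation=[[0, 0, 0], [0, 0, 0], [0, 0, 0], [0, 0, 0], [0, 0, 0]], grip=[1, 1, 1, 1, 1])

```text
time: 20.27
ee_pos: [0.5375, -0.0143, 0.021]
eef_rot: [-0.0, 0.706, 0.708, 0.0]
contact_force: [0.0, -1.9, 1.9]
finger_gap: 0.0
grasp_force: 0.6
```

>>> apply_moves(xyz=[[0, 0.03, 0], [0, 0.03, 0], [0, 0.03, 0], [0, 0.03, 0], [0, 0, 0]], rotation=[[0, 0, 0], [0, 0, 0], [0, 0, 0], [0, 0, 0], [0, 0, 0]], grip=[1, 1, 1, 1, 1])

```text
time: 20.68
ee_pos: [0.5375, -0.0105, 0.021]
eef_rot: [-0.0, 0.706, 0.708, 0.0]
contact_force: [0.3, -1.4, 0.9]
finger_gap: -0.001
grasp_force: 0.6
```

>>> apply_moves(xyz=[[0, 0.03, 0], [0, 0.03, 0], [0, 0.03, 0], [0, 0, 0], [0, 0, 0]], rotation=[[0, 0, 0], [0, 0, 0], [0, 0, 0], [0, 0, 0], [0, 0, 0]], grip=[1, 1, 1, 1, 1])

```text
time: 21.1
ee_pos: [0.5375, -0.0078, 0.0209]
eef_rot: [-0.0, 0.706, 0.708, 0.0]
contact_force: [-0.7, -1.3, 1.1]
finger_gap: 0.002
grasp_force: 0.5
```

>>> apply_moves(xyz=[[0, 0.03, 0], [0, 0.03, 0], [0, 0.03, 0], [0, 0, 0], [0, 0, 0]], rotation=[[0, 0, 0], [0, 0, 0], [0, 0, 0], [0, 0, 0], [0, 0, 0]], grip=[1, 1, 1, 1, 1])

```text
time: 21.52
ee_pos: [0.5379, -0.0054, 0.021]
eef_rot: [0.0, 0.706, 0.708, 0.0]
contact_force: [0.9, -1.3, -0.1]
finger_gap: 0.001
grasp_force: 0.9
```

>>> apply_moves(xyz=[[0, 0.03, 0], [0, 0.03, 0], [0, 0.03, 0], [0, 0, 0], [0, 0, 0]], rotation=[[0, 0, 0], [0, 0, 0], [0, 0, 0], [0, 0, 0], [0, 0, 0]], grip=[1, 1, 1, 1, 1])

```text
time: 21.93
ee_pos: [0.538, -0.0029, 0.0211]
eef_rot: [0.0, 0.706, 0.708, 0.0]
contact_force: [1.8, -3.1, 0.0]
finger_gap: -0.001
grasp_force: 1.6
```

>>> apply_moves(xyz=[[0, 0.02, 0], [0, 0.02, 0], [0, 0.02, 0], [0, 0, 0], [0, 0, 0]], rotation=[[0, 0, 0], [0, 0, 0], [0, 0, 0], [0, 0, 0], [0, 0, 0]], grip=[1, 1, 1, 1, 1])

```text
time: 22.35
ee_pos: [0.5381, -0.0014, 0.0211]
eef_rot: [0.001, 0.707, 0.708, 0.0]
contact_force: [3.5, -4.4, -0.1]
finger_gap: 0.001
grasp_force: 2.2
```

>>> apply_moves(xyz=[[0.02, 0.01, 0], [0, 0.02, 0], [0, 0.02, 0], [0, 0, 0], [0, 0, 0]], rotation=[[0, 0, 0], [0, 0, 0], [0, 0, 0], [0, 0, 0], [0, 0, 0]], grip=[1, 1, 1, 1, 1])

```text
time: 22.77
ee_pos: [0.5385, 0.0004, 0.0211]
eef_rot: [0.0, 0.706, 0.708, 0.0]
contact_force: [2.3, -3.6, 0.6]
finger_gap: -0.002
grasp_force: 2.2
```

>>> apply_moves(xyz=[[0.03, 0.02, 0], [0, 0.02, 0], [0, 0.03, 0], [0, 0, 0], [0, 0, 0]], rotation=[[0, 0, 0], [0, 0, 0], [0, 0, 0], [0, 0, 0], [0, 0, 0]], grip=[1, 1, 1, 1, 1])

```text
time: 23.18
ee_pos: [0.539, 0.003, 0.0211]
eef_rot: [-0.0, 0.706, 0.708, 0.0]
contact_force: [0.9, -3.6, 1.7]
finger_gap: 0.003
grasp_force: 1.7
```

>>> apply_moves(xyz=[[0.02, 0.02, 0], [0, 0.02, 0], [0, 0.03, 0], [0, 0, 0], [0, 0, 0]], rotation=[[0, 0, 0], [0, 0, 0], [0, 0, 0], [0, 0, 0], [0, 0, 0]], grip=[1, 1, 1, 1, 1])

```text
time: 23.6
ee_pos: [0.539, 0.0036, 0.0209]
eef_rot: [0.0, 0.707, 0.708, -0.001]
contact_force: [0.4, -4.9, 3.1]
finger_gap: 0.004
grasp_force: 2.7
```

>>> apply_moves(xyz=[[0, 0.02, 0], [0, 0.02, 0], [0, 0, 0], [0, 0, 0], [0, 0, 0]], rotation=[[0, 0, 0], [0, 0, 0], [0, 0, 0], [0, 0, 0], [0, 0, 0]], grip=[1, 1, 1, 1, 1])

```text
time: 24.02
ee_pos: [0.539, 0.0036, 0.0209]
eef_rot: [0.0, 0.707, 0.707, -0.002]
contact_force: [0.9, -6.5, 2.7]
finger_gap: 0.002
grasp_force: 3.6
```

>>> apply_moves(xyz=[[0, 0.02, 0], [0, 0.02, 0], [0, 0.02, 0], [0, 0, 0], [0, 0, 0]], rotation=[[0, 0, 0], [0, 0, 0], [0, 0, 0], [0, 0, 0], [0, 0, 0]], grip=[1, 1, 1, 1, 1])

```text
time: 24.43
ee_pos: [0.5389, 0.0037, 0.021]
eef_rot: [0.001, 0.707, 0.707, -0.003]
contact_force: [-0.0, -10.8, 4.1]
finger_gap: 0.002
grasp_force: 5.0
```

>>> apply_moves(xyz=[[0, 0.02, 0], [0, 0.02, 0], [0, 0, 0], [0, 0, 0], [0, 0, 0]], rotation=[[0, 0, 0], [0, 0, 0], [0, 0, 0], [0, 0, 0], [0, 0, 0]], grip=[1, 1, 1, 1, 1])

```text
time: 24.85
ee_pos: [0.5389, 0.0037, 0.021]
eef_rot: [0.001, 0.708, 0.706, -0.003]
contact_force: [1.9, -13.1, 3.5]
finger_gap: 0.002
grasp_force: 5.9
```

>>> apply_moves(xyz=[[0, 0.02, 0], [0, 0.01, 0], [0, 0, 0], [0, 0, 0], [0, 0, 0]], rotation=[[0, 0, 0], [0, 0, 0], [0, 0, 0], [0, 0, 0], [0, 0, 0]], grip=[1, 1, 1, 1, 1])

```text
time: 25.27
ee_pos: [0.5389, 0.0037, 0.021]
eef_rot: [0.002, 0.708, 0.706, -0.004]
contact_force: [1.5, -13.2, 3.8]
finger_gap: 0.002
grasp_force: 6.6
```

```bash
python3 -c "
from h import *
o=env.get_obs(); print(o['contact_force'].round(1),o['moment'].round(2),o['ee_pos'].round(4))"
```

```text
[  1.5 -13.2   3.8] [-2.78 -0.38 -0.01] [0.5389 0.0037 0.021 ]
```

>>> apply_moves(xyz=[[0, 0.02, 0], [0, 0.01, 0], [0, 0, 0], [0, 0, 0], [0, 0, 0]], rotation=[[0, 0, 0], [0, 0, 0], [0, 0, 0], [0, 0, 0], [0, 0, 0]], grip=[1, 1, 1, 1, 1])

```text
time: 25.68
ee_pos: [0.5389, 0.0037, 0.021]
eef_rot: [0.002, 0.708, 0.706, -0.004]
contact_force: [1.5, -14.1, 4.2]
finger_gap: 0.0
grasp_force: 7.2
```

>>> apply_moves(xyz=[[0, 0.02, 0], [0, 0, 0], [0, 0, 0], [0, 0, 0], [0, 0, 0]], rotation=[[0, 0, 0], [0, 0, 0], [0, 0, 0], [0, 0, 0], [0, 0, 0]], grip=[1, 1, 1, 1, 1])

```text
time: 26.1
ee_pos: [0.5389, 0.0038, 0.021]
eef_rot: [0.002, 0.708, 0.706, -0.004]
contact_force: [2.1, -14.9, 4.4]
finger_gap: -0.001
grasp_force: 7.7
```

A steady push of about 15 N with no further travel: it is locked. Backing off and checking.

>>> apply_moves(xyz=[[0, -0.1, 0], [0, -0.15, 0], [0, -0.2, 0], [0, -0.3, 0], [0, -0.4, 0]], rotation=[[0, 0, 0], [0, 0, 0], [0, 0, 0], [0, 0, 0], [0, 0, 0]], grip=[1, 1, 1, 1, 1])

```text
time: 26.52
ee_pos: [0.5394, -0.0214, 0.0209]
eef_rot: [-0.001, 0.705, 0.709, 0.001]
contact_force: [0.0, 0.6, -0.7]
finger_gap: 0.0
grasp_force: 0.0
```

>>> apply_moves(xyz=[[0, -0.3, 0.5], [0, -0.9, 0.8], [0, -0.9, 0.8], [0, -0.9, 0.6], [0, -0.9, 0]], rotation=[[0, 0, 0], [0, 0, 0], [0, 0, 0], [0, 0, 0], [0, 0, 0]], grip=[1, 1, 1, 1, 1])

```text
time: 26.93
ee_pos: [0.5416, -0.1419, 0.1053]
eef_rot: [0.002, 0.706, 0.708, 0.002]
contact_force: [1.0, 0.4, -0.3]
finger_gap: 0.001
grasp_force: 0.0
```

```bash
python3 - <<'E'
from h import *
o=env.get_obs(); print(o["ee_pos"].round(4),o["contact_force"].round(2))
out=[]
for c in("top","side"):
    a=env.capture(c)[...,::-1]; x,y=proj(c,[.55,.06,.02]).astype(int)
    out.append(cv2.resize(a[y-33:y+33,x-33:x+33],None,fx=6,fy=6,interpolation=2))
cv2.imwrite("pics/end.png",np.hstack(out))
E
```

```text
[ 0.5416 -0.1419  0.1053] [ 0.96  0.36 -0.28]
```

View pics/end.png

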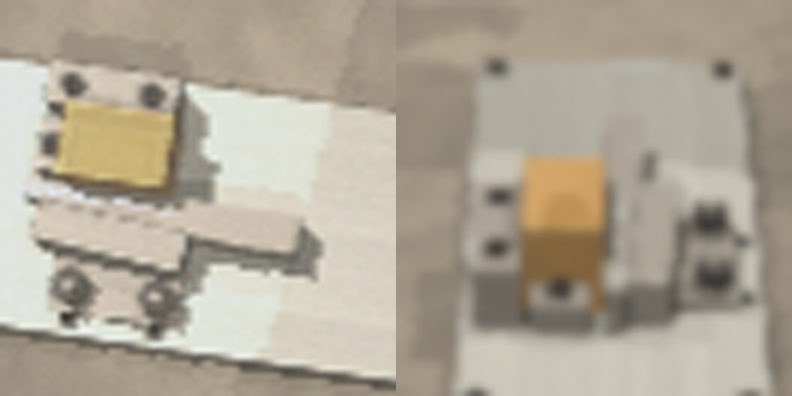

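Final picture: the block is flush in the corner against the jaw and stop. In the side half, the wedge lies flat between block and fence at (618,150–310) with its thin end past the stop, and the robot is clear.

```bash
python3 -c "
from bench import env
print(env.job_done())"
```

```text
the job is handed in; nothing more can be done
None
```

The block is clamped: it sits against the end stop and the fixed jaw, and the wedge is flat in the slot, locked with a slow push of about 15 N. The other things on the counter were left alone, and the job was handed in at about 27 s; no verdict was returned.

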